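# Uncover the gilded box and hold the drying-chest lid just below its balance point

## Robot

A 6-joint arm with a two-finger parallel gripper is mounted at the origin on the work surface. World frame = base frame: x ahead of the robot, y to its left, z up, the work surface at z = 0. Lengths are in m, angles in rad, forces in N, time in s.
With the tool pointing down it reaches from about 0.3 to 0.775 m from the base axis. Payload 14.6 kg.
Tool frame: the origin (TCP) lies midway between the tips of the shut fingers; the grasp point (between the pads) lies 19 mm behind it (grasp_offset is the distance from the TCP to the grasp point, in m); z points along the fingers, y is the line along which they close (so a half turn about z gives the same grasp; the last joint's range is limited). The gripper opens to 94 mm and grips with 3 to 60 N. Pads are 16 mm wide; open, the fingers measure 119 mm over their backs; the gripper's body (75 mm by 177 mm) begins 78 mm behind the grasp point.
Start: joints at [1.247, 0.3, 1.521, -0, 1.321, -0.067], TCP at [0.14, 0.532, 0.205] pointing down, gripper open.
Joint ranges: [-3.03, 3.03], [-0.79, 2.21], [0.23, 2.52], [-1.04, 4.18], [0, 3.07], [-2.55, 2.55]. Speed limits (rad/s): [2.22, 2.22, 2.57, 3.14, 3.14, 3.14].

## Interface

Orientations are given as [roll, pitch, yaw] about the fixed x, y, z axes, in that order (R = Rz(yaw) Ry(pitch) Rx(roll)).
In Python, from station import * gives the robot as it stands. The module is installed in compiled form; this text tells all that it offers.
- The arm moves only by the tool send_rows, never from a script. Its argument "rows" is a list of rows, each an object of numbers: "dx", "dy", "dz": the shift along the tool's x, y, z in mm; "roll": the turn about the tool's z in degrees; "jaw": the closure, from -1 (fully open) to 1 (shut). In form: [{"dx": .., "dy": .., "dz": .., "roll": .., "jaw": ..}, ...]. A call has 1 to 12 rows; each row shifts and turns the commanded pose from where the row before left it, along the tool's axes as they then stand; what a row does not reach is not made up. A row lasts 1/12 s, in which the tool goes at most 41.7 mm and 7.16 degrees, less where a joint would pass 70% of its speed; a pose out of reach is approached as far as the arm can. A call is refused whole if a number of a shift passes 41.7 or a number of a turn 7.16, either way. A call with a gripper value outside its range is refused whole. The fingers move at their own pace and stop on an object; "force" is the grip in N (left out, the last holds). Time passes only in rows, so rows that do not move let the fingers close. It gives the time, the measured TCP pose, the force, the opening and the grip force at its end, in the units of the state.
- get_obs(): the state, without advancing time (a new reading comes with each control period).
- camera(name): name is "side" or "top" or "wrist"; returns a dict with "frame" (400x640x3 uint8, red, green, blue), "z_map" (400x640 float32, m along the optical axis (not along the pixel's ray), 0 where there is no reading), "camera_matrix" (3x3 intrinsics, pixels), "rvec" (rotation vector, rad) and "tvec" (3), from world to camera coordinates, as OpenCV has them. Camera axes: x right, y down, z forward; pixel columns grow to the right and rows downward; lengths in m; the calibration is good to about 2 mm. A picture is of the moment at which its call begins.
- hand_in(): hands the job in; it is judged then, once.
The state is a dict: "time_s": time; "qpos": joint angles; "joint_vel": joint speeds; "tau": joint torques, N m; "ee_pos": TCP position; "eef_rot": TCP orientation; "force": force on the tool from outside, world axes, zero at the start; "moment": the same for the moment, N m; "grip_width": finger opening in m; "grip_force": force on a finger pad.
Only numpy, scipy, OpenCV 4.12 (cv2) and the standard library are available. Lean on these libraries where they do the work, as an engineer would, in place of code of your own. Each camera call takes 0.05 s, during which the arm holds its last target. There are 200 camera calls.

## Task

I need both hands to move the freshly gilded round box into the drying chest: lift the clear dust cover straight off it by its knob, without touching or shifting the box, and set the cover down gently, upright, in the middle of the grey felt pad. Then take the chest's lid by its bar handle and raise it smoothly past its balance point, to where the gas struts carry it, but not up to its stop, and ease it back to just below the balance point, a few degrees under it, where it is almost weightless but will close by itself when I am done. Finish while still holding the lid there in the gripper, with everything else left where it stands.

Things in the scene. Friction and masses are not known exactly. Their poses are not given: they have to be found in the camera images.
- cover_knob (a point): centre of the dark-wood knob head of the dust cover, where to grip it: an upright cylinder, 26 mm diameter, 26 mm high (12 to 38 mm above the cover's top) on a 16 mm neck. Cover: loose, about 0.25 kg, clear box open below, 104 x 104 mm, 4 mm walls, 56 mm high, dark-wood edges; its foot is 81 mm below this point. x and y lie along its sides. It starts on the board over the gilded box.
- cover: the same dust cover; origin: centre of its foot (underside)
- piece_mid (a point): centre of the freshly gilded round black-lacquer box, 64 mm diameter, 29 mm high, loose, standing on the board under the cover with about 15 mm clear all round; not to be touched
- board: plain plywood board, 130 x 130 x 12 mm, fixed; origin: centre of its underside, on the table
- pad: grey felt pad, 150 x 150 x 4 mm, fixed; origin: centre of its underside, on the table (its top is 4 mm higher)
- chest: pale wooden drying chest, fixed on the table, 240 (x) x 260 (y) x 110 mm high, strut on either side; origin: centre of its underside; its x axis points from its front (nearer the robot) to the hinges at the rear
- lid (a joint): opening angle of the chest's lid in rad: 0 shut, stop at 1.35. Lid 0.7 kg, 252 x 260 x 16 mm, wooden frame with clear pane, hinged on the chest's rear rim, on two gas struts. Its BALANCE POINT is at 0.85 rad: below it the lid falls shut by itself (4 N at the handle lifts it from shut, a few tenths of a newton near balance); above it the struts lift it to the stop (up to 1.5 N at the handle).
- lid_grip (a point): middle of the lid's steel bar handle: round bar, 12 mm diameter, level, parallel to the hinge line, its two posts 112 mm apart, bar centre 38 mm above the lid's top face. It moves with the lid; on the shut lid it lies 215 mm in front of the hinge line and 54 mm above it. The bar can turn between the fingers as the lid swings.
- lid_hinge (a point): middle of the lid's hinge line, on the rear rim of the chest, 110 mm above the table; the hinge line runs along the chest's y axis
- jar_a: white ceramic jar with a white screw cap, 56 mm diameter, 56 high; loose, to be left alone; origin: about the middle of its underside
- jar_b: a second white jar, same size; loose, to be left alone; origin: about the middle of its underside
- tape: yellow roll of tape lying flat, 84 mm diameter, 22 high; loose, to be left alone; origin: about the middle of its underside
- brush: brush, 150 mm long, lying near the robot; loose, to be left alone; origin: about the middle of its underside
- leafbook: square paper booklet of gold leaf, 110 x 110 x 10 mm, with a gold patch; loose, to be left alone; origin: about the middle of its underside
- weight: dark steel paperweight bar, 120 x 32 x 32 mm; loose, to be left alone; origin: about the middle of its underside
- roller: rubber hand roller with wooden handle, 200 mm long, lying to the left; loose, to be left alone; origin: under the middle of its rubber roll
There are look-alikes about, which are no part of the job. Of the things shaped like the cover, the clear one is meant.

How it is judged:
By the outcome, as a careful person would: the job done as asked, in the order asked, and still so for the second after the job is handed in, while the arm keeps its last pose, push and grip.
It also fails if it takes over 66 s, if anything falls off the work surface, if the arm or the gripper's body presses on something with over 40 N, if the wrist force passes 120 N, or if a joint passes its speed limit or range.

## Working session

There is one attempt and no reset: what is moved stays moved. The work goes in short steps, Python scripts to look and compute and a tool call to move; the robot and the scene stay as the last step left them, time stands still between calls to the robot, and variables do not carry over. Pictures are saved under pics/ and viewed, at most 10 in all, crops included, and the job is handed in when it is done.

Besides the shell and the picture viewer there is one more tool, called after ">>>" as a command line: name --argument value ..., lists and objects as JSON in quotes. send_rows: Moves the arm, as the interface text tells. Its arguments: {"type":"object","properties":{"rows":{"type":"array"},"force":{"type":"number"}},"required":["rows"]}

```bash
mkdir -p pics; cat > h.py <<'E'
from station import *
import numpy as np, cv2
def cam(n):
    c=camera(n); c['R']=cv2.Rodrigues(np.array(c['rvec'],float))[0]; c['t']=np.array(c['tvec'],float).ravel(); c['K']=np.array(c['camera_matrix'],float); return c
def save(c,f,box=None,s=1):
    im=c['frame'][:,:,::-1]
    if box: im=im[box[1]:box[3],box[0]:box[2]]
    cv2.imwrite('pics/'+f,cv2.resize(im,None,fx=s,fy=s,interpolation=cv2.INTER_CUBIC))
def ray(c,u,v,z):
    d=c['R'].T@np.linalg.inv(c['K'])@np.array([u,v,1.]); o=-c['R'].T@c['t']
    return o+d*(z-o[2])/d[2]
def pts(c):
    v,u=np.mgrid[0:400,0:640]; z=c['z_map']
    p=np.stack([u*z,v*z,z],-1)@np.linalg.inv(c['K']).T
    return (p-c['t'])@c['R']
def proj(c,p):
    q=c['K']@(c['R']@np.array(p,float)+c['t']); return q[:2]/q[2]
E
python3 - <<'E'
from h import *
a=cam('top');b=cam('side');save(a,'top.png');save(b,'side.png')
for c in(a,b):print(-c['R'].T@c['t'])
print(get_obs())
np.savez('first.npz',top=a['frame'])
E
```

```text
[ 0.35038628 -0.00208566  1.66489868]
[ 0.09502083 -1.25081313  1.33444009]
{'time_s': 0.1, 'qpos': array([ 1.24741546e+00,  3.00410454e-01,  1.52149863e+00, -1.56619156e-05,
        1.32070540e+00, -6.66077702e-02]), 'joint_vel': array([-0.00116168, -0.00145705, -0.00371999, -0.00078102,  0.00191317,
        0.00038929]), 'tau': array([ 1.96765919e-03, -5.32641113e+01, -3.53289771e+01,  7.10595120e-02,
        2.34146143e-02, -7.12920701e-05]), 'ee_pos': array([0.13961636, 0.53174727, 0.20495448]), 'eef_rot': array([-3.14057208e+00, -5.28743451e-05,  2.88482342e+00]), 'force': array([ 0.10493765, -0.32247859,  0.01489296]), 'moment': array([-0.0217483 ,  0.01921666,  0.05906461]), 'grip_force': 0.0, 'grip_width': 0.09408186533092897}
```

View pics/top.png

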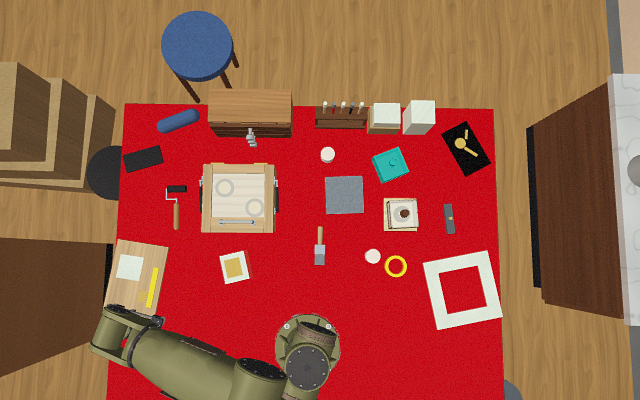

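View pics/side.png

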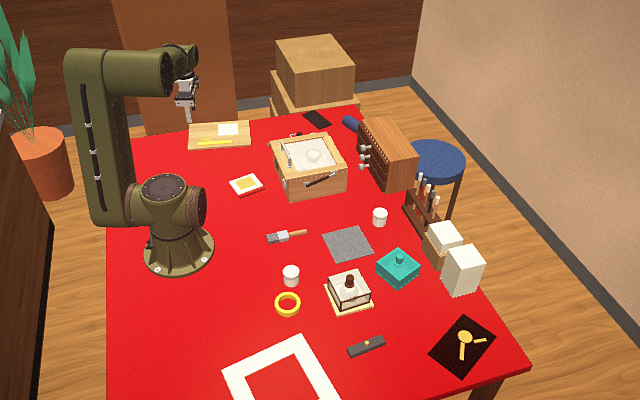

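Top view: the clear cover with dark edges and dark knob is at (402,214), and the teal look-alike is at (391,164). The pad is at (344,195), and the chest is at (238,198) with its bar handle near (237,221). The clear one fits, so I'll confirm it in a crop and measure.

```bash
python3 - <<'E'
from h import *
a=cam('top');b=cam('side')
m=np.hstack([cv2.resize(a['frame'][120:250,370:460],(400,578)),cv2.resize(b['frame'][255:325,310:390],(400,578),interpolation=2)])[:,:,::-1]
m2=cv2.resize(a['frame'][150:245,190:290],(400,380),interpolation=2)[:,:,::-1]
m3=cv2.resize(b['frame'][125:205,260:355],(400,380),interpolation=2)[:,:,::-1]
cv2.imwrite('pics/c1.png',m);cv2.imwrite('pics/c2.png',np.hstack([m2,m3]))
P=pts(a)
def rect(mask,box,z):
    k=np.zeros((400,640),np.uint8);x0,y0,x1,y1=box;k[y0:y1,x0:x1]=mask[y0:y1,x0:x1]
    c=max(cv2.findContours(k,0,1)[0],key=cv2.contourArea)
    w=np.array([ray(a,*q[0],z)[:2] for q in c],np.float32); return cv2.minAreaRect(w)
f=a['frame'].astype(int);r,g,bl=f[...,0],f[...,1],f[...,2]
notred=((r-g<90)).astype(np.uint8)
print('pad',rect(notred,(315,168,372,222),.004), P[195,344])
print('board',rect(notred,(378,190,424,238),.012))
print('knob px')
for n,c,bx in(('top',a,(385,195,420,232)),('side',b,(325,265,375,310))):
    x0,y0,x1,y1=bx;Q=pts(c)[y0:y1,x0:x1];ok=(Q[...,2]>.085)&(Q[...,2]<.12)
    print(n,ok.sum(),Q[ok].mean(0) if ok.any() else 0,Q[ok].max(0),Q[ok].min(0))
x0,y0,x1,y1=190,150,290,245;Q=P[y0:y1,x0:x1]
print('chest top',[ (round(float(q),3)) for q in np.percentile(Q[...,2],[5,50,90,99,100])])
for lo,hi in((.115,.135),(.15,.2),(.105,.14)):
    ok=((Q[...,2]>lo)&(Q[...,2]<hi)).astype(np.uint8)
    if ok.any():print(lo,ok.sum(),cv2.minAreaRect(Q[ok>0][:,:2].astype(np.float32)),Q[ok>0].mean(0))
E
```

```text
pad ((0.5867317318916321, -0.1386236846446991), (0.1479455530643463, 0.1503836214542389), 0.7174830436706543) [ 0.5843221  -0.13868038  0.0043936 ]
board ((0.5107489228248596, -0.36025121808052063), (0.12634415924549103, 0.13684798777103424), 0.6701920032501221)
knob px
top 45 [ 0.507593   -0.35822436  0.10408741] [ 0.52033617 -0.34679184  0.11280931] [ 0.49504879 -0.37163074  0.08866643]
side 71 [ 0.50606607 -0.36431108  0.10244062] [ 0.51894236 -0.34639698  0.11580507] [ 0.49494146 -0.37517573  0.08606109]
chest top [-0.004, 0.116, 0.129, 0.169, 1.665]
0.115 4759 ((0.5568566918373108, 0.2609142065048218), (0.26012057065963745, 0.28626203536987305), 0.252243310213089) [0.55462788 0.26004266 0.12401608]
0.15 108 ((0.4630146324634552, 0.2588917016983032), (0.009879609569907188, 0.12215140461921692), 0.6293468475341797) [0.46370984 0.2590638  0.16941515]
0.105 4967 ((0.5578914880752563, 0.26081383228302), (0.2617712914943695, 0.29289543628692627), 0.4330371916294098) [0.55553557 0.26022572 0.12363317]
```

View pics/c1.png

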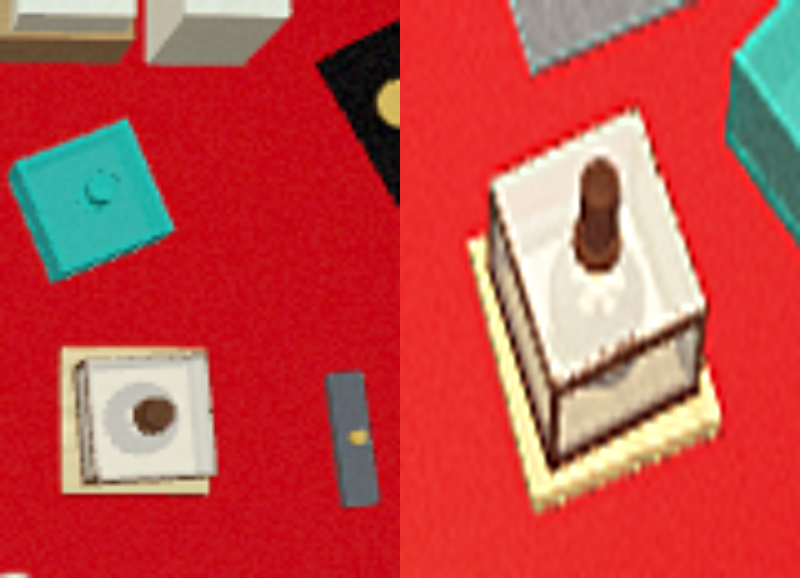

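View pics/c2.png

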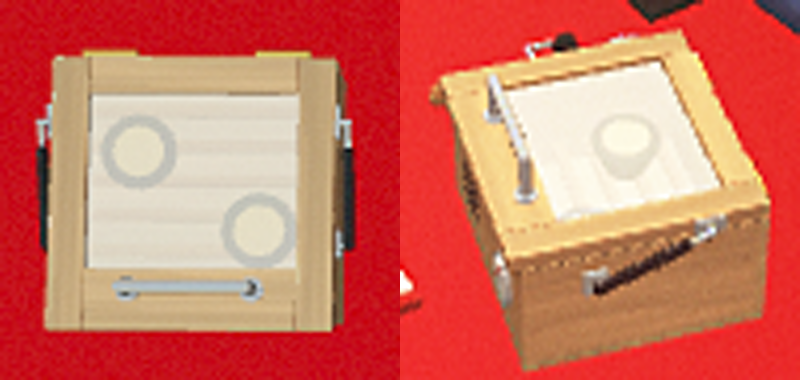

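The crop confirms the clear cover, with its dark-wood knob, on the plywood board at top (402,214); the teal one is opaque. In the second crop the bar handle runs from about (221,222) to (253,222). The knob is at about (0.507,-0.359), the handle at (0.4635,0.259,0.164) and the pad at (0.587,-0.139). I'll turn to yaw 90° and go above the knob.

>>> send_rows --rows '[{"roll": 3, "dz": -5, "jaw": -1}, {"roll": 7, "dz": -5, "jaw": -1}, {"roll": 7, "dz": -5, "jaw": -1}, {"roll": 7, "dz": -5, "jaw": -1}, {"roll": 7, "dz": -5, "jaw": -1}, {"roll": 7, "dz": -5, "jaw": -1}, {"roll": 7, "dz": -5, "jaw": -1}, {"roll": 7, "dz": -5, "jaw": -1}, {"roll": 7, "dz": -5, "jaw": -1}, {"roll": 7, "dz": -5, "jaw": -1}, {"roll": 7, "dz": -5, "jaw": -1}, {"roll": 2.3, "dz": -5, "jaw": -1}]'

```text
invalid input at $.rows[0]: expected keys dx, dy, dz, roll, jaw
```

>>> send_rows --rows '[{"dx": -15, "dy": 14, "jaw": -1}, {"dx": -27, "dy": 25, "jaw": -1}, {"dx": -29, "dy": 27, "jaw": -1}, {"dx": -29, "dy": 27, "jaw": -1}, {"dx": -29, "dy": 27, "jaw": -1}, {"dx": -29, "dy": 27, "jaw": -1}, {"dx": -29, "dy": 27, "jaw": -1}, {"dx": -29, "dy": 27, "jaw": -1}, {"dx": -29, "dy": 27, "jaw": -1}, {"dx": -29, "dy": 27, "jaw": -1}, {"dx": -29, "dy": 27, "jaw": -1}, {"dx": -29, "dy": 27, "jaw": -1}]'

```text
invalid input at $.rows[0]: expected keys dx, dy, dz, roll, jaw
```

>>> send_rows --rows '[{"dx": -40, "dy": 5, "jaw": -1}, {"dx": -40, "dy": 5, "jaw": -1}, {"dx": -40, "dy": 5, "jaw": -1}, {"dx": -40, "dy": 5, "jaw": -1}, {"dx": -40, "dy": 5, "jaw": -1}, {"dx": -40, "dy": 5, "jaw": -1}, {"dx": -40, "dy": 5, "jaw": -1}, {"dx": -40, "dy": 5, "jaw": -1}, {"dx": -40, "dy": 5, "jaw": -1}, {"dx": -40, "dy": 5, "jaw": -1}, {"dx": -40, "dy": 5, "jaw": -1}, {"dx": -40, "dy": 5, "jaw": -1}]'

```text
invalid input at $.rows[0]: expected keys dx, dy, dz, roll, jaw
```

>>> send_rows --rows '[{"dx": -30, "jaw": -1}, {"dx": -20, "jaw": -1}, {"dx": -7, "jaw": -1}, {"jaw": -1}, {"jaw": -1}]'

```text
invalid input at $.rows[0]: expected keys dx, dy, dz, roll, jaw
```

All five keys are needed in every row.

>>> send_rows --rows '[{"dx": 0, "dy": 0, "dz": -5, "roll": 3, "jaw": -1}, {"dx": 0, "dy": 0, "dz": -5, "roll": 7, "jaw": -1}, {"dx": 0, "dy": 0, "dz": -5, "roll": 7, "jaw": -1}, {"dx": 0, "dy": 0, "dz": -5, "roll": 7, "jaw": -1}, {"dx": 0, "dy": 0, "dz": -5, "roll": 7, "jaw": -1}, {"dx": 0, "dy": 0, "dz": -5, "roll": 7, "jaw": -1}, {"dx": 0, "dy": 0, "dz": -5, "roll": 7, "jaw": -1}, {"dx": 0, "dy": 0, "dz": -5, "roll": 7, "jaw": -1}, {"dx": 0, "dy": 0, "dz": -5, "roll": 7, "jaw": -1}, {"dx": 0, "dy": 0, "dz": -5, "roll": 7, "jaw": -1}, {"dx": 0, "dy": 0, "dz": -5, "roll": 7, "jaw": -1}, {"dx": 0, "dy": 0, "dz": -5, "roll": 2.3, "jaw": -1}]'

```text
time_s: 1.2
ee_pos: [0.1397, 0.5319, 0.2655]
eef_rot: [-3.142, 0.0, 1.563]
force: [-0.1, 0.0, -0.3]
grip_width: 0.0943
grip_force: 0.0
```

>>> send_rows --rows '[{"dx": -15, "dy": 14, "dz": 0, "roll": 0, "jaw": -1}, {"dx": -27, "dy": 25, "dz": 0, "roll": 0, "jaw": -1}, {"dx": -29, "dy": 27, "dz": 0, "roll": 0, "jaw": -1}, {"dx": -29, "dy": 27, "dz": 0, "roll": 0, "jaw": -1}, {"dx": -29, "dy": 27, "dz": 0, "roll": 0, "jaw": -1}, {"dx": -29, "dy": 27, "dz": 0, "roll": 0, "jaw": -1}, {"dx": -29, "dy": 27, "dz": 0, "roll": 0, "jaw": -1}, {"dx": -29, "dy": 27, "dz": 0, "roll": 0, "jaw": -1}, {"dx": -29, "dy": 27, "dz": 0, "roll": 0, "jaw": -1}, {"dx": -29, "dy": 27, "dz": 0, "roll": 0, "jaw": -1}, {"dx": -29, "dy": 27, "dz": 0, "roll": 0, "jaw": -1}, {"dx": -29, "dy": 27, "dz": 0, "roll": 0, "jaw": -1}]'

```text
time_s: 2.2
ee_pos: [0.4496, 0.1981, 0.2655]
eef_rot: [3.141, -0.0, 1.57]
force: [0.4, 1.3, 0.0]
grip_width: 0.0944
grip_force: 0.0
```

>>> send_rows --rows '[{"dx": -40, "dy": 5, "dz": 0, "roll": 0, "jaw": -1}, {"dx": -40, "dy": 5, "dz": 0, "roll": 0, "jaw": -1}, {"dx": -40, "dy": 5, "dz": 0, "roll": 0, "jaw": -1}, {"dx": -40, "dy": 5, "dz": 0, "roll": 0, "jaw": -1}, {"dx": -40, "dy": 5, "dz": 0, "roll": 0, "jaw": -1}, {"dx": -40, "dy": 5, "dz": 0, "roll": 0, "jaw": -1}, {"dx": -40, "dy": 5, "dz": 0, "roll": 0, "jaw": -1}, {"dx": -40, "dy": 5, "dz": 0, "roll": 0, "jaw": -1}, {"dx": -40, "dy": 5, "dz": 0, "roll": 0, "jaw": -1}, {"dx": -40, "dy": 5, "dz": 0, "roll": 0, "jaw": -1}, {"dx": -40, "dy": 5, "dz": 0, "roll": 0, "jaw": -1}, {"dx": -40, "dy": 5, "dz": 0, "roll": 0, "jaw": -1}]'

```text
time_s: 3.2
ee_pos: [0.5083, -0.2822, 0.2653]
eef_rot: [-3.141, -0.0, 1.57]
force: [0.7, 0.1, -0.1]
grip_width: 0.0939
grip_force: 0.0
```

>>> send_rows --rows '[{"dx": -30, "dy": 0, "dz": 0, "roll": 0, "jaw": -1}, {"dx": -20, "dy": 0, "dz": 0, "roll": 0, "jaw": -1}, {"dx": -7, "dy": 0, "dz": 0, "roll": 0, "jaw": -1}, {"dx": 0, "dy": 0, "dz": 0, "roll": 0, "jaw": -1}, {"dx": 0, "dy": 0, "dz": 0, "roll": 0, "jaw": -1}]'

```text
time_s: 3.62
ee_pos: [0.5086, -0.3363, 0.2653]
eef_rot: [-3.141, -0.0, 1.571]
force: [0.4, 0.2, 0.5]
grip_width: 0.0937
grip_force: 0.0
```

```bash
python3 - <<'E'
from h import *
o=get_obs();print(o['ee_pos'],o['eef_rot'],o['time_s'],o['force'])
c=cam('wrist');save(c,'w1.png');print(-c['R'].T@c['t'])
P=pts(c)
ok=(P[...,2]>.085)&(P[...,2]<.115)&(abs(P[...,0]-.507)<.03)&(abs(P[...,1]+.36)<.03)
print(ok.sum(),P[ok].min(0),P[ok].max(0),P[ok].mean(0))
for p in((.507,-.36,.106),(.507,-.36,.093)):print(proj(c,p))
E
```

```text
[ 0.50856002 -0.33632819  0.26532396] [-3.14140876e+00 -3.86437332e-04  1.57065930e+00] 3.6167 [0.36736825 0.19528942 0.45439321]
[ 0.50787694 -0.25870038  0.44476515]
444 [ 0.49451788 -0.3739265   0.08500079] [ 0.51955061 -0.34859763  0.10816907] [ 0.50717507 -0.35935864  0.10390247]
[318.47725676 206.73845566]
[318.50232995 203.59898171]
```

View pics/w1.png

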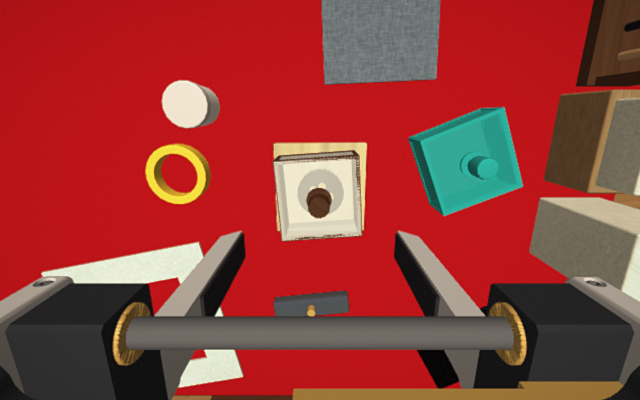

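The wrist view shows the knob at (319,204), with the cover turned about 2–3° and clear space around it. I'll descend and grip.

>>> send_rows --rows '[{"dx": -10, "dy": -0.8, "dz": 8, "roll": 0, "jaw": -1}, {"dx": -10, "dy": -0.8, "dz": 16, "roll": 0, "jaw": -1}, {"dx": -4.7, "dy": 0, "dz": 20, "roll": 0, "jaw": -1}, {"dx": 0, "dy": 0, "dz": 22, "roll": 0, "jaw": -1}, {"dx": 0, "dy": 0, "dz": 22, "roll": 0, "jaw": -1}, {"dx": 0, "dy": 0, "dz": 22, "roll": 0, "jaw": -1}, {"dx": 0, "dy": 0, "dz": 22, "roll": 0, "jaw": -1}, {"dx": 0, "dy": 0, "dz": 20, "roll": 0, "jaw": -1}, {"dx": 0, "dy": 0, "dz": 16, "roll": 0, "jaw": -1}, {"dx": 0, "dy": 0, "dz": 11, "roll": 0, "jaw": -1}, {"dx": 0, "dy": 0, "dz": 7, "roll": 0, "jaw": -1}, {"dx": 0, "dy": 0, "dz": 3, "roll": 0, "jaw": -1}]'

```text
time_s: 4.67
ee_pos: [0.5068, -0.3615, 0.0756]
eef_rot: [-3.141, -0.0, 1.571]
force: [-0.5, -0.4, -0.1]
grip_width: 0.0941
grip_force: 0.0
```

>>> send_rows --rows '[{"dx": 0, "dy": 0, "dz": 0, "roll": 0, "jaw": -0.5}, {"dx": 0, "dy": 0, "dz": 0, "roll": 0, "jaw": 0}, {"dx": 0, "dy": 0, "dz": 0, "roll": 0, "jaw": 0.2}, {"dx": 0, "dy": 0, "dz": 0, "roll": 0, "jaw": 0.3}, {"dx": 0, "dy": 0, "dz": 0, "roll": 0, "jaw": 0.4}, {"dx": 0, "dy": 0, "dz": 0, "roll": 0, "jaw": 0.5}, {"dx": 0, "dy": 0, "dz": 0, "roll": 0, "jaw": 0.7}, {"dx": 0, "dy": 0, "dz": 0, "roll": 0, "jaw": 1}, {"dx": 0, "dy": 0, "dz": 0, "roll": 0, "jaw": 1}, {"dx": 0, "dy": 0, "dz": 0, "roll": 0, "jaw": 1}, {"dx": 0, "dy": 0, "dz": 0, "roll": 0, "jaw": 1}, {"dx": 0, "dy": 0, "dz": 0, "roll": 0, "jaw": 1}]' --force 15

```text
time_s: 5.67
ee_pos: [0.507, -0.3618, 0.0764]
eef_rot: [3.141, 0.0, 1.571]
force: [1.4, -0.3, -0.1]
grip_width: 0.0258
grip_force: 15.0
```

>>> send_rows --rows '[{"dx": 0, "dy": 0, "dz": -2, "roll": 0, "jaw": 1}, {"dx": 0, "dy": 0, "dz": -4, "roll": 0, "jaw": 1}, {"dx": 0, "dy": 0, "dz": -6, "roll": 0, "jaw": 1}, {"dx": 0, "dy": 0, "dz": -8, "roll": 0, "jaw": 1}, {"dx": 0, "dy": 0, "dz": -10, "roll": 0, "jaw": 1}, {"dx": 0, "dy": 0, "dz": -12, "roll": 0, "jaw": 1}, {"dx": 0, "dy": 0, "dz": -15, "roll": 0, "jaw": 1}, {"dx": 0, "dy": 0, "dz": -16, "roll": 0, "jaw": 1}, {"dx": 0, "dy": 0, "dz": -16, "roll": 0, "jaw": 1}, {"dx": 0, "dy": 0, "dz": -12, "roll": 0, "jaw": 1}, {"dx": 0, "dy": 0, "dz": -8, "roll": 0, "jaw": 1}, {"dx": 0, "dy": 0, "dz": -3, "roll": 0, "jaw": 1}]'

```text
time_s: 6.67
ee_pos: [0.5072, -0.3621, 0.1902]
eef_rot: [3.14, 0.001, 1.571]
force: [0.6, 0.5, -1.6]
grip_width: 0.0255
grip_force: 15.0
```

```bash
python3 - <<'E'
from h import *
o=get_obs();print(o['ee_pos'],o['force'],o['grip_width'])
a=cam('side');w=cam('wrist')
t=cam('top');m=np.hstack([cv2.resize(w['frame'],(480,300)),cv2.resize(a['frame'][210:330,300:420],(300,300))])
cv2.imwrite('pics/lift.png',m[:,:,::-1])
E
```

```text
[ 0.50716752 -0.36205583  0.19024673] [ 0.6212695   0.54828345 -1.59277655] 0.02550113474049102
```

View pics/lift.png

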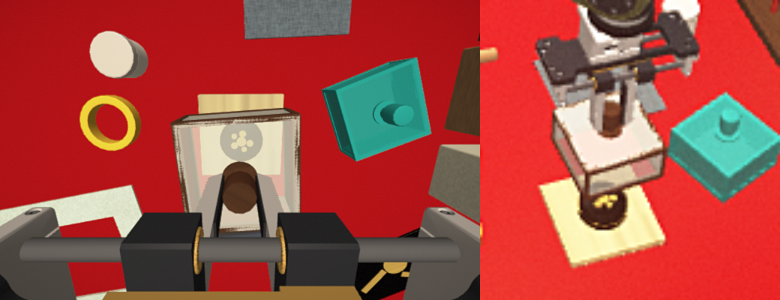

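The box is uncovered and stands in place, and the cover hangs level. Next is the pad.

>>> send_rows --rows '[{"dx": 5, "dy": 1.8, "dz": 0, "roll": 0, "jaw": 1}, {"dx": 12, "dy": 4.3, "dz": 0, "roll": 0, "jaw": 1}, {"dx": 20, "dy": 7.1, "dz": 0, "roll": 0, "jaw": 1}, {"dx": 26, "dy": 9.2, "dz": 0, "roll": 0.5, "jaw": 1}, {"dx": 28, "dy": 10, "dz": 0, "roll": 0.5, "jaw": 1}, {"dx": 28, "dy": 10, "dz": 0, "roll": 0.5, "jaw": 1}, {"dx": 28, "dy": 10, "dz": 0, "roll": 0.5, "jaw": 1}, {"dx": 26, "dy": 9.2, "dz": 0, "roll": 0, "jaw": 1}, {"dx": 22, "dy": 7.8, "dz": 0, "roll": 0, "jaw": 1}, {"dx": 16, "dy": 5.7, "dz": 0, "roll": 0, "jaw": 1}, {"dx": 9, "dy": 3.2, "dz": 0, "roll": 0, "jaw": 1}, {"dx": 3.5, "dy": 1.2, "dz": 0, "roll": 0, "jaw": 1}]'

```text
time_s: 7.82
ee_pos: [0.5908, -0.1379, 0.188]
eef_rot: [-3.141, -0.0, 1.538]
force: [0.1, -0.0, -2.1]
grip_width: 0.0254
grip_force: 15.0
```

>>> send_rows --rows '[{"dx": 0, "dy": 0, "dz": 0, "roll": 0, "jaw": 1}, {"dx": 0, "dy": 0, "dz": 5, "roll": 0, "jaw": 1}, {"dx": 0, "dy": 0, "dz": 10, "roll": 0, "jaw": 1}, {"dx": 0, "dy": 0, "dz": 15, "roll": 0, "jaw": 1}, {"dx": 0, "dy": 0, "dz": 16, "roll": 0, "jaw": 1}, {"dx": 0, "dy": 0, "dz": 15, "roll": 0, "jaw": 1}, {"dx": 0, "dy": 0, "dz": 13, "roll": 0, "jaw": 1}, {"dx": 0, "dy": 0, "dz": 11, "roll": 0, "jaw": 1}, {"dx": 0, "dy": 0, "dz": 9, "roll": 0, "jaw": 1}, {"dx": 0, "dy": 0, "dz": 6, "roll": 0, "jaw": 1}, {"dx": 0, "dy": 0, "dz": 3, "roll": 0, "jaw": 1}, {"dx": 0, "dy": 0, "dz": 0, "roll": 0, "jaw": 1}]'

```text
time_s: 8.82
ee_pos: [0.5904, -0.14, 0.085]
eef_rot: [-3.141, -0.0, 1.535]
force: [-0.3, -0.4, -2.3]
grip_width: 0.0256
grip_force: 15.0
```

```bash
python3 - <<'E'
from h import *
o=get_obs();print(o['ee_pos'],o['eef_rot'],o['force'],o['grip_width'])
w=cam('wrist');save(w,'w2.png')
c=w['frame'].astype(int);print([proj(w,p).round() for p in((.6617,-.0636,.004),(.5117,-.0636,.004),(.6617,-.2136,.004),(.5117,-.2136,.004))])
E
```

```text
[ 0.59037292 -0.13997808  0.0849603 ] [-3.14100333e+00 -1.43428422e-04  1.53547442e+00] [-0.27743535 -0.43039963 -2.26606362] 0.025624085099413874
[array([405., 113.]), array([220., 120.]), array([398., 279.]), array([240., 284.])]
```

View pics/w2.png

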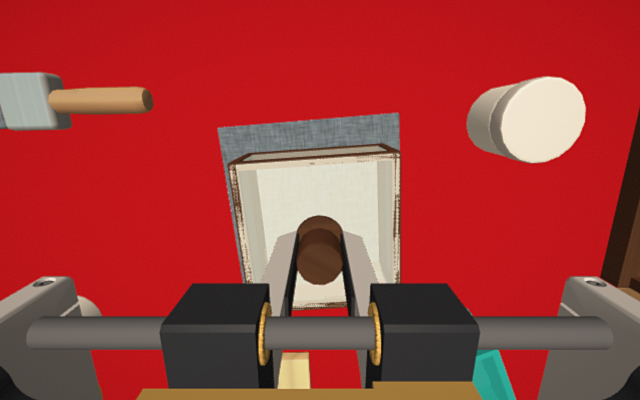

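>>> send_rows --rows '[{"dx": 0, "dy": -1, "dz": 0, "roll": 0, "jaw": 1}, {"dx": 0, "dy": -1.5, "dz": 1, "roll": 0, "jaw": 1}, {"dx": 0, "dy": -1, "dz": 2, "roll": 0, "jaw": 1}, {"dx": 0, "dy": 0, "dz": 3, "roll": 0, "jaw": 1}, {"dx": 0, "dy": 0, "dz": 3, "roll": 0, "jaw": 1}, {"dx": 0, "dy": 0, "dz": 2, "roll": 0, "jaw": 1}, {"dx": 0, "dy": 0, "dz": 1.5, "roll": 0, "jaw": 1}, {"dx": 0, "dy": 0, "dz": 1, "roll": 0, "jaw": 1}, {"dx": 0, "dy": 0, "dz": 1, "roll": 0, "jaw": 1}, {"dx": 0, "dy": 0, "dz": 0.5, "roll": 0, "jaw": 1}, {"dx": 0, "dy": 0, "dz": 0, "roll": 0, "jaw": 1}, {"dx": 0, "dy": 0, "dz": 0, "roll": 0, "jaw": 1}]'

```text
time_s: 9.87
ee_pos: [0.5871, -0.1398, 0.0705]
eef_rot: [3.142, 0.0, 1.536]
force: [0.4, 0.3, -2.1]
grip_width: 0.0255
grip_force: 15.0
```

>>> send_rows --rows '[{"dx": 0, "dy": 0, "dz": 0.5, "roll": 0, "jaw": 1}, {"dx": 0, "dy": 0, "dz": 0.3, "roll": 0, "jaw": 1}, {"dx": 0, "dy": 0, "dz": 0, "roll": 0, "jaw": 1}]'

```text
time_s: 10.12
ee_pos: [0.587, -0.1397, 0.0696]
eef_rot: [3.142, -0.0, 1.536]
force: [-0.2, 0.0, -2.2]
grip_width: 0.0256
grip_force: 15.0
```

>>> send_rows --rows '[{"dx": 0, "dy": 0, "dz": 0.3, "roll": 0, "jaw": 1}, {"dx": 0, "dy": 0, "dz": 0.3, "roll": 0, "jaw": 1}, {"dx": 0, "dy": 0, "dz": 0.3, "roll": 0, "jaw": 1}, {"dx": 0, "dy": 0, "dz": 0, "roll": 0, "jaw": 1}]'

```text
time_s: 10.45
ee_pos: [0.587, -0.1398, 0.0687]
eef_rot: [-3.141, -0.0, 1.536]
force: [0.8, 0.0, -2.8]
grip_width: 0.0253
grip_force: 15.0
```

>>> send_rows --rows '[{"dx": 0, "dy": 0, "dz": 0.3, "roll": 0, "jaw": 1}, {"dx": 0, "dy": 0, "dz": 0.2, "roll": 0, "jaw": 1}, {"dx": 0, "dy": 0, "dz": 0, "roll": 0, "jaw": 1}]'

```text
time_s: 10.7
ee_pos: [0.5871, -0.1398, 0.0684]
eef_rot: [3.141, 0.0, 1.536]
force: [-0.1, 0.1, -0.9]
grip_width: 0.0255
grip_force: 15.0
```

>>> send_rows --rows '[{"dx": 0, "dy": 0, "dz": 0.3, "roll": 0, "jaw": 1}, {"dx": 0, "dy": 0, "dz": 0, "roll": 0, "jaw": 1}, {"dx": 0, "dy": 0, "dz": 0, "roll": 0, "jaw": 1}]'

```text
time_s: 10.95
ee_pos: [0.5872, -0.1398, 0.0684]
eef_rot: [3.141, 0.0, 1.536]
force: [-2.1, 0.9, 6.0]
grip_width: 0.0258
grip_force: 15.0
```

>>> send_rows --rows '[{"dx": 0, "dy": 0, "dz": 0, "roll": 0, "jaw": 0.4}, {"dx": 0, "dy": 0, "dz": 0, "roll": 0, "jaw": 0.3}, {"dx": 0, "dy": 0, "dz": 0, "roll": 0, "jaw": 0.1}, {"dx": 0, "dy": 0, "dz": 0, "roll": 0, "jaw": -0.2}, {"dx": 0, "dy": 0, "dz": 0, "roll": 0, "jaw": -0.6}, {"dx": 0, "dy": 0, "dz": 0, "roll": 0, "jaw": -1}, {"dx": 0, "dy": 0, "dz": 0, "roll": 0, "jaw": -1}, {"dx": 0, "dy": 0, "dz": 0, "roll": 0, "jaw": -1}]'

```text
time_s: 11.62
ee_pos: [0.587, -0.1397, 0.0679]
eef_rot: [-3.142, -0.0, 1.536]
force: [1.0, 0.2, 0.3]
grip_width: 0.0695
grip_force: 0.0
```

>>> send_rows --rows '[{"dx": 0, "dy": 0, "dz": -3, "roll": 0, "jaw": -1}, {"dx": 0, "dy": 0, "dz": -8, "roll": 0, "jaw": -1}, {"dx": 0, "dy": 0, "dz": -14, "roll": 0, "jaw": -1}, {"dx": 0, "dy": 0, "dz": -20, "roll": 0, "jaw": -1}, {"dx": 0, "dy": 0, "dz": -24, "roll": 0, "jaw": -1}, {"dx": 0, "dy": 0, "dz": -26, "roll": -0.5, "jaw": -1}, {"dx": 0, "dy": 0, "dz": -26, "roll": -0.5, "jaw": -1}, {"dx": 0, "dy": 0, "dz": -24, "roll": -0.5, "jaw": -1}, {"dx": 0, "dy": 0, "dz": -18, "roll": -0.5, "jaw": -1}, {"dx": 0, "dy": 0, "dz": -8, "roll": 0, "jaw": -1}, {"dx": 0, "dy": 0, "dz": -3, "roll": 0, "jaw": -1}]'

```text
time_s: 12.53
ee_pos: [0.5873, -0.1398, 0.2437]
eef_rot: [3.139, 0.001, 1.57]
force: [0.0, 0.2, 0.3]
grip_width: 0.094
grip_force: 0.0
```

>>> send_rows --rows '[{"dx": 12, "dy": -4, "dz": 0, "roll": 0, "jaw": -1}, {"dx": 25, "dy": -8, "dz": 0, "roll": 0, "jaw": -1}, {"dx": 37, "dy": -11, "dz": 0, "roll": 0, "jaw": -1}, {"dx": 38, "dy": -12, "dz": 0, "roll": 0, "jaw": -1}, {"dx": 38, "dy": -12, "dz": 0, "roll": 0, "jaw": -1}, {"dx": 38, "dy": -12, "dz": 0, "roll": 0, "jaw": -1}, {"dx": 38, "dy": -12, "dz": 0, "roll": 0, "jaw": -1}, {"dx": 38, "dy": -12, "dz": 0, "roll": 0, "jaw": -1}, {"dx": 38, "dy": -12, "dz": 0, "roll": 0, "jaw": -1}, {"dx": 36, "dy": -11, "dz": 0, "roll": 0, "jaw": -1}, {"dx": 23, "dy": -7, "dz": 0, "roll": 0, "jaw": -1}, {"dx": 10, "dy": -3, "dz": 0, "roll": 0, "jaw": -1}]'

```text
time_s: 13.53
ee_pos: [0.4689, 0.2342, 0.2406]
eef_rot: [-3.139, 0.0, 1.573]
force: [-0.0, -0.4, -0.2]
grip_width: 0.0938
grip_force: 0.0
```

>>> send_rows --rows '[{"dx": 10, "dy": -3, "dz": 0, "roll": 0, "jaw": -1}, {"dx": 10, "dy": -3, "dz": 0, "roll": 0, "jaw": -1}, {"dx": 8, "dy": -2, "dz": 0, "roll": 0, "jaw": -1}, {"dx": 0, "dy": 0, "dz": 0, "roll": 0, "jaw": -1}, {"dx": 0, "dy": 0, "dz": 0, "roll": 0, "jaw": -1}]'

```text
time_s: 13.95
ee_pos: [0.4633, 0.259, 0.2418]
eef_rot: [-3.141, 0.0, 1.57]
force: [-0.0, 0.0, -0.4]
grip_width: 0.094
grip_force: 0.0
```

```bash
python3 - <<'E'
from h import *
o=get_obs();print(o['ee_pos'],o['eef_rot'],o['force'],o['time_s'])
w=cam('wrist');t=cam('top')
m=np.hstack([cv2.resize(w['frame'],(480,300)),cv2.resize(t['frame'][155:255,310:420],(320,300))])
cv2.imwrite('pics/h.png',m[:,:,::-1])
for c in(t,w):
    P=pts(c);ok=(P[...,2]>.158)&(P[...,2]<.185)&(abs(P[...,0]-.464)<.02)&(abs(P[...,1]-.26)<.08)
    if ok.sum()>5:
        Q=P[ok];print(ok.sum(),Q.min(0),Q.max(0),Q.mean(0),np.polyfit(Q[:,1],Q[:,0],1))
P=pts(t);ok=(P[...,2]>.085)&(P[...,2]<.12)&(abs(P[...,0]-.587)<.05)&(abs(P[...,1]+.14)<.05)
print('knob',ok.sum(),P[ok].min(0),P[ok].max(0))
# pad from initial frame (colour), corners
f=np.load('first.npz')['top'].astype(int);k=((f[...,0]-f[...,1]<60)).astype(np.uint8);z=np.zeros_like(k);z[168:222,315:372]=k[168:222,315:372]
M=cv2.moments(z,True);print('pad',M['m00'],ray(t,M['m10']/M['m00'],M['m01']/M['m00'],.004))
E
```

```text
[0.46328789 0.25897428 0.24175977] [-3.14137568e+00  2.03085922e-04  1.57030173e+00] [-0.01358192  0.02232892 -0.41226778] 13.95
34 [0.46034079 0.19926472 0.16450288] [0.46837173 0.23917983 0.17936328] [0.46448396 0.21787279 0.16992673] [0.00137489 0.46418441]
1854 [0.45660275 0.19763578 0.16040114] [0.4687477  0.32008787 0.17232294] [0.46291914 0.26356778 0.16892772] [-0.00729251  0.46484121]
knob 41 [ 0.57480063 -0.14998217  0.08761393] [ 0.5988691  -0.12709508  0.10262807]
pad 1400.0 [ 0.58627985 -0.13875691  0.004     ]
```

View pics/h.png

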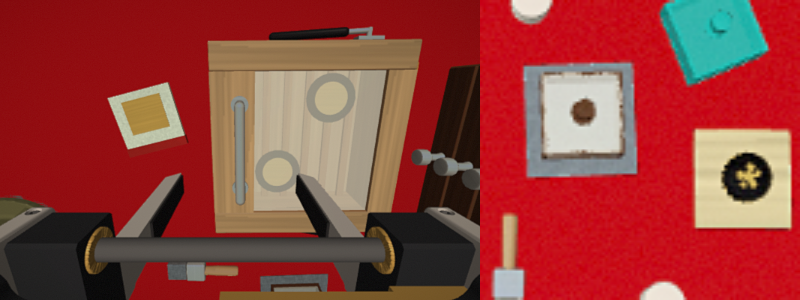

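The cover stands centred on the pad and the gilded box is untouched. The bar is at x≈0.463, z≈0.164. I'll descend and grip it.

>>> send_rows --rows '[{"dx": 0, "dy": -0.5, "dz": 4, "roll": 0, "jaw": -1}, {"dx": 0, "dy": 0, "dz": 9, "roll": 0, "jaw": -1}, {"dx": 0, "dy": 0, "dz": 13, "roll": 0, "jaw": -1}, {"dx": 0, "dy": 0, "dz": 15, "roll": 0, "jaw": -0.8}, {"dx": 0, "dy": 0, "dz": 15, "roll": 0, "jaw": -0.5}, {"dx": 0, "dy": 0, "dz": 14, "roll": 0, "jaw": -0.3}, {"dx": 0, "dy": 0, "dz": 11, "roll": 0, "jaw": 0}, {"dx": 0, "dy": 0, "dz": 8, "roll": 0, "jaw": 0}, {"dx": 0, "dy": 0, "dz": 5, "roll": 0, "jaw": 0}, {"dx": 0, "dy": 0, "dz": 2.5, "roll": 0, "jaw": 0}, {"dx": 0, "dy": 0, "dz": 0, "roll": 0, "jaw": 0.2}, {"dx": 0, "dy": 0, "dz": 0, "roll": 0, "jaw": 0.3}]'

```text
time_s: 15.05
ee_pos: [0.4629, 0.2594, 0.1459]
eef_rot: [3.141, -0.0, 1.571]
force: [0.6, -0.4, 0.7]
grip_width: 0.0373
grip_force: 0.0
```

>>> send_rows --rows '[{"dx": 0, "dy": 0, "dz": 0, "roll": 0, "jaw": 0.4}, {"dx": 0, "dy": 0, "dz": 0, "roll": 0, "jaw": 0.6}, {"dx": 0, "dy": 0, "dz": 0, "roll": 0, "jaw": 0.7}, {"dx": 0, "dy": 0, "dz": 0, "roll": 0, "jaw": 0.8}, {"dx": 0, "dy": 0, "dz": 0, "roll": 0, "jaw": 1}, {"dx": 0, "dy": 0, "dz": 0, "roll": 0, "jaw": 1}, {"dx": 0, "dy": 0, "dz": 0, "roll": 0, "jaw": 1}, {"dx": 0, "dy": 0, "dz": 0, "roll": 0, "jaw": 1}, {"dx": 0, "dy": 0, "dz": 0, "roll": 0, "jaw": 1}]' --force 30

```text
time_s: 15.8
ee_pos: [0.4634, 0.2593, 0.1457]
eef_rot: [3.14, -0.0, 1.57]
force: [5.7, 0.6, -1.8]
grip_width: 0.011
grip_force: 30.0
```

```bash
python3 - <<'E'
import numpy as np
from h import *
o=get_obs();print(o['ee_pos'],o['force'],o['grip_width'])
r=np.hypot(.215,.054);p=np.arctan2(.054,.215)
def f(n,a,b):
    s=np.linspace(0,1,n+1);s=s*s*(3-2*s);t=a+(b-a)*s
    d=np.diff(np.c_[-r*np.cos(t+p),r*np.sin(t+p)],axis=0)*1000
    print([(round(x,1),round(-z,1)) for x,z in d],d.sum(0))
f(48,0,.93);f(12,.93,.80)
E
```

```text
[0.46341686 0.2592973  0.14572354] [ 5.72225675  0.55950997 -1.76758464] 0.010982694090977341
[(np.float64(0.1), np.float64(-0.3)), (np.float64(0.2), np.float64(-0.8)), (np.float64(0.3), np.float64(-1.2)), (np.float64(0.4), np.float64(-1.7)), (np.float64(0.6), np.float64(-2.1)), (np.float64(0.7), np.float64(-2.5)), (np.float64(0.9), np.float64(-2.9)), (np.float64(1.0), np.float64(-3.2)), (np.float64(1.2), np.float64(-3.6)), (np.float64(1.4), np.float64(-3.9)), (np.float64(1.6), np.float64(-4.1)), (np.float64(1.7), np.float64(-4.4)), (np.float64(1.9), np.float64(-4.6)), (np.float64(2.1), np.float64(-4.7)), (np.float64(2.4), np.float64(-4.9)), (np.float64(2.6), np.float64(-5.0)), (np.float64(2.8), np.float64(-5.1)), (np.float64(3.0), np.float64(-5.2)), (np.float64(3.2), np.float64(-5.2)), (np.float64(3.4), np.float64(-5.2)), (np.float64(3.6), np.float64(-5.2)), (np.float64(3.8), np.float64(-5.1)), (np.float64(4.0), np.float64(-5.0)), (np.float64(4.1), np.float64(-4.9)), (np.float64(4.3), np.float64(-4.8)), (np.float64(4.4), np.float64(-4.7)), (np.float64(4.5), np.float64(-4.5)), (np.fl
[... 571 characters left out ...]
loat64(-1.1)), (np.float64(2.0), np.float64(-0.9)), (np.float64(1.6), np.float64(-0.7)), (np.float64(1.2), np.float64(-0.5)), (np.float64(0.7), np.float64(-0.3)), (np.float64(0.2), np.float64(-0.1))] [129.75317062 150.63132233]
[(np.float64(-0.5), np.float64(0.2)), (np.float64(-1.4), np.float64(0.6)), (np.float64(-2.2), np.float64(0.9)), (np.float64(-2.7), np.float64(1.2)), (np.float64(-3.1), np.float64(1.4)), (np.float64(-3.2), np.float64(1.6)), (np.float64(-3.2), np.float64(1.6)), (np.float64(-3.0), np.float64(1.6)), (np.float64(-2.6), np.float64(1.4)), (np.float64(-2.1), np.float64(1.2)), (np.float64(-1.4), np.float64(0.8)), (np.float64(-0.5), np.float64(0.3))] [-25.80788422 -12.77760049]
```

Grip holds on the bar (11 mm opening). Raising it along the arc.

>>> send_rows --rows '[{"dx": 0, "dy": 0.3, "dz": -0.3, "roll": 0, "jaw": 1}, {"dx": 0, "dy": 0.4, "dz": -0.8, "roll": 0, "jaw": 1}, {"dx": 0, "dy": 0.4, "dz": -1.2, "roll": 0, "jaw": 1}, {"dx": 0, "dy": 0.4, "dz": -1.7, "roll": 0, "jaw": 1}, {"dx": 0, "dy": 0.6, "dz": -2.1, "roll": 0, "jaw": 1}, {"dx": 0, "dy": 0.7, "dz": -2.5, "roll": 0, "jaw": 1}, {"dx": 0, "dy": 0.9, "dz": -2.9, "roll": 0, "jaw": 1}, {"dx": 0, "dy": 1.0, "dz": -3.2, "roll": 0, "jaw": 1}, {"dx": 0, "dy": 1.2, "dz": -3.6, "roll": 0, "jaw": 1}, {"dx": 0, "dy": 1.4, "dz": -3.9, "roll": 0, "jaw": 1}, {"dx": 0, "dy": 1.6, "dz": -4.1, "roll": 0, "jaw": 1}, {"dx": 0, "dy": 1.7, "dz": -4.4, "roll": 0, "jaw": 1}]'

```text
time_s: 16.8
ee_pos: [0.4732, 0.2593, 0.1762]
eef_rot: [-3.141, 0.0, 1.571]
force: [2.4, 3.3, -4.5]
grip_width: 0.011
grip_force: 30.0
```

>>> send_rows --rows '[{"dx": 0, "dy": 1.9, "dz": -4.6, "roll": 0, "jaw": 1}, {"dx": 0, "dy": 2.1, "dz": -4.7, "roll": 0, "jaw": 1}, {"dx": 0, "dy": 2.4, "dz": -4.9, "roll": 0, "jaw": 1}, {"dx": 0, "dy": 2.6, "dz": -5.0, "roll": 0, "jaw": 1}, {"dx": 0, "dy": 2.8, "dz": -5.1, "roll": 0, "jaw": 1}, {"dx": 0, "dy": 3.0, "dz": -5.2, "roll": 0, "jaw": 1}, {"dx": 0, "dy": 3.2, "dz": -5.2, "roll": 0, "jaw": 1}, {"dx": 0, "dy": 3.4, "dz": -5.2, "roll": 0, "jaw": 1}, {"dx": 0, "dy": 3.6, "dz": -5.2, "roll": 0, "jaw": 1}, {"dx": 0, "dy": 3.8, "dz": -5.1, "roll": 0, "jaw": 1}, {"dx": 0, "dy": 4.0, "dz": -5.0, "roll": 0, "jaw": 1}, {"dx": 0, "dy": 4.1, "dz": -4.9, "roll": 0, "jaw": 1}]'

```text
time_s: 17.8
ee_pos: [0.5095, 0.2596, 0.2376]
eef_rot: [-3.14, -0.0, 1.571]
force: [-12.2, 1.9, 6.2]
grip_width: 0.0113
grip_force: 30.0
```

>>> send_rows --rows '[{"dx": 0, "dy": 4.3, "dz": -4.8, "roll": 0, "jaw": 1}, {"dx": 0, "dy": 4.4, "dz": -4.7, "roll": 0, "jaw": 1}, {"dx": 0, "dy": 4.5, "dz": -4.5, "roll": 0, "jaw": 1}, {"dx": 0, "dy": 4.6, "dz": -4.3, "roll": 0, "jaw": 1}, {"dx": 0, "dy": 4.6, "dz": -4.1, "roll": 0, "jaw": 1}, {"dx": 0, "dy": 4.7, "dz": -3.9, "roll": 0, "jaw": 1}, {"dx": 0, "dy": 4.7, "dz": -3.7, "roll": 0, "jaw": 1}, {"dx": 0, "dy": 4.6, "dz": -3.5, "roll": 0, "jaw": 1}, {"dx": 0, "dy": 4.6, "dz": -3.3, "roll": 0, "jaw": 1}, {"dx": 0, "dy": 4.5, "dz": -3.1, "roll": 0, "jaw": 1}, {"dx": 0, "dy": 4.4, "dz": -2.8, "roll": 0, "jaw": 1}, {"dx": 0, "dy": 4.2, "dz": -2.6, "roll": 0, "jaw": 1}]'

```text
time_s: 18.8
ee_pos: [0.5642, 0.2599, 0.2838]
eef_rot: [3.14, -0.002, 1.571]
force: [-5.6, 4.0, 7.3]
grip_width: 0.011
grip_force: 30.0
```

>>> send_rows --rows '[{"dx": 0, "dy": 4.1, "dz": -2.4, "roll": 0, "jaw": 1}, {"dx": 0, "dy": 3.8, "dz": -2.1, "roll": 0, "jaw": 1}, {"dx": 0, "dy": 3.6, "dz": -1.9, "roll": 0, "jaw": 1}, {"dx": 0, "dy": 3.3, "dz": -1.7, "roll": 0, "jaw": 1}, {"dx": 0, "dy": 3.0, "dz": -1.5, "roll": 0, "jaw": 1}, {"dx": 0, "dy": 2.7, "dz": -1.3, "roll": 0, "jaw": 1}, {"dx": 0, "dy": 2.4, "dz": -1.1, "roll": 0, "jaw": 1}, {"dx": 0, "dy": 2.0, "dz": -0.9, "roll": 0, "jaw": 1}, {"dx": 0, "dy": 1.6, "dz": -0.7, "roll": 0, "jaw": 1}, {"dx": 0, "dy": 1.2, "dz": -0.5, "roll": 0, "jaw": 1}, {"dx": 0, "dy": 0.7, "dz": -0.3, "roll": 0, "jaw": 1}, {"dx": 0, "dy": 0.2, "dz": -0.1, "roll": 0, "jaw": 1}]'

```text
time_s: 19.8
ee_pos: [0.5928, 0.2601, 0.2976]
eef_rot: [3.14, -0.002, 1.572]
force: [-3.6, 5.9, 4.1]
grip_width: 0.0108
grip_force: 30.0
```

```bash
python3 - <<'E'
from h import *
o=get_obs();print(o['ee_pos'],o['force'],o['grip_width'],o['time_s'])
hx=.678
g=o['ee_pos']+[0,0,.019];print('theta tcp',np.arctan2(g[2]-.11,hx-g[0])-.246,'r',np.hypot(g[2]-.11,hx-g[0]))
for n in('top','side','wrist'):
    c=cam(n);save(c,'l_%s.png'%n);P=pts(c)
    ok=(c['z_map']>0)&(P[...,2]>.14)&(P[...,2]<.36)&(P[...,0]>.45)&(P[...,0]<.68)&((abs(P[...,1]-.155)<.02)|(abs(P[...,1]-.365)<.02))
    Q=P[ok]
    if len(Q)>20:
        from collections import Counter
        best=0
        rng=np.random.default_rng(0)
        for _ in range(300):
            i,j=rng.integers(0,len(Q),2);d=Q[j]-Q[i];d=d[[0,2]];L=np.hypot(*d)
            if L<.06:continue
            nn=np.array([-d[1],d[0]])/L;e=abs((Q[:,[0,2]]-Q[i][[0,2]])@nn)<.003
            if e.sum()>best:best=e.sum();B=e
        S=Q[B][:,[0,2]];m=S.mean(0);v=np.linalg.svd(S-m)[2][0];print(n,len(Q),best,'angle',np.arctan2(abs(v[1]),abs(v[0])),v,m)
E
```

```text
[0.59282607 0.2600841  0.29760579] [-3.58477711  5.8586467   4.09034695] 0.010805175177417125 19.8
theta tcp 0.9337715529994381 r 0.22347382989140063
top 477 330 angle 0.9243477707297072 [-0.60235535  0.79822806] [0.5931903  0.25227586]
side 247 163 angle 0.9269399799030074 [ 0.60028415 -0.79978681] [0.60135871 0.24361594]
wrist 15671 12791 angle 0.925754169813336 [ 0.60123213 -0.79907442] [0.57827741 0.26865132]
```

All three views put the lid at about 0.926 rad, past balance and short of the stop. I'll ease it back by 0.13 rad.

>>> send_rows --rows '[{"dx": 0, "dy": -0.1, "dz": 0, "roll": 0, "jaw": 1}, {"dx": 0, "dy": -0.4, "dz": 0.2, "roll": 0, "jaw": 1}, {"dx": 0, "dy": -0.6, "dz": 0.3, "roll": 0, "jaw": 1}, {"dx": 0, "dy": -0.8, "dz": 0.3, "roll": 0, "jaw": 1}, {"dx": 0, "dy": -1.0, "dz": 0.4, "roll": 0, "jaw": 1}, {"dx": 0, "dy": -1.2, "dz": 0.5, "roll": 0, "jaw": 1}, {"dx": 0, "dy": -1.3, "dz": 0.6, "roll": 0, "jaw": 1}, {"dx": 0, "dy": -1.4, "dz": 0.6, "roll": 0, "jaw": 1}, {"dx": 0, "dy": -1.5, "dz": 0.7, "roll": 0, "jaw": 1}, {"dx": 0, "dy": -1.6, "dz": 0.7, "roll": 0, "jaw": 1}, {"dx": 0, "dy": -1.6, "dz": 0.8, "roll": 0, "jaw": 1}, {"dx": 0, "dy": -1.6, "dz": 0.8, "roll": 0, "jaw": 1}]'

```text
time_s: 20.95
ee_pos: [0.5799, 0.26, 0.2916]
eef_rot: [3.139, -0.002, 1.571]
force: [-1.1, 6.0, 3.7]
grip_width: 0.0111
grip_force: 30.0
```

>>> send_rows --rows '[{"dx": 0, "dy": -1.6, "dz": 0.8, "roll": 0, "jaw": 1}, {"dx": 0, "dy": -1.6, "dz": 0.8, "roll": 0, "jaw": 1}, {"dx": 0, "dy": -1.5, "dz": 0.8, "roll": 0, "jaw": 1}, {"dx": 0, "dy": -1.5, "dz": 0.8, "roll": 0, "jaw": 1}, {"dx": 0, "dy": -1.4, "dz": 0.7, "roll": 0, "jaw": 1}, {"dx": 0, "dy": -1.3, "dz": 0.7, "roll": 0, "jaw": 1}, {"dx": 0, "dy": -1.1, "dz": 0.6, "roll": 0, "jaw": 1}, {"dx": 0, "dy": -0.9, "dz": 0.5, "roll": 0, "jaw": 1}, {"dx": 0, "dy": -0.8, "dz": 0.4, "roll": 0, "jaw": 1}, {"dx": 0, "dy": -0.6, "dz": 0.3, "roll": 0, "jaw": 1}, {"dx": 0, "dy": -0.3, "dz": 0.2, "roll": 0, "jaw": 1}, {"dx": 0, "dy": -0.1, "dz": 0.1, "roll": 0, "jaw": 1}]'

```text
time_s: 21.95
ee_pos: [0.5673, 0.2598, 0.2847]
eef_rot: [3.14, -0.001, 1.571]
force: [-1.9, 5.1, 3.3]
grip_width: 0.0116
grip_force: 30.0
```

>>> send_rows --rows '[{"dx": 0, "dy": 0, "dz": 0, "roll": 0, "jaw": 1}, {"dx": 0, "dy": 0, "dz": 0, "roll": 0, "jaw": 1}, {"dx": 0, "dy": 0, "dz": 0, "roll": 0, "jaw": 1}, {"dx": 0, "dy": 0, "dz": 0, "roll": 0, "jaw": 1}]'

```text
time_s: 22.28
ee_pos: [0.5673, 0.2597, 0.2847]
eef_rot: [3.14, -0.001, 1.571]
force: [-1.7, 5.8, 2.6]
grip_width: 0.0112
grip_force: 30.0
```

```bash
python3 - <<'E'
from h import *
o=get_obs();print(o['ee_pos'],o['force'],o['grip_width'],o['time_s'])
rng=np.random.default_rng(0)
for n in('top','side','wrist'):
    c=cam(n);P=pts(c)
    if n=='side':save(c,'end.png')
    ok=(c['z_map']>0)&(P[...,2]>.14)&(P[...,2]<.36)&(P[...,0]>.45)&(P[...,0]<.68)&((abs(P[...,1]-.155)<.02)|(abs(P[...,1]-.365)<.02))
    Q=P[ok];best=0
    for _ in range(300):
        i,j=rng.integers(0,len(Q),2);d=(Q[j]-Q[i])[[0,2]];L=np.hypot(*d)
        if L<.06:continue
        nn=np.array([-d[1],d[0]])/L;e=abs((Q[:,[0,2]]-Q[i][[0,2]])@nn)<.003
        if e.sum()>best:best=e.sum();B=e
    S=Q[B][:,[0,2]];v=np.linalg.svd(S-S.mean(0))[2][0];print(n,best,'angle',np.arctan2(abs(v[1]),abs(v[0])))
E
```

```text
[0.56731418 0.25973813 0.2846913 ] [-1.70216307  5.80021018  2.63522477] 0.011223154862022905 22.2833
top 374 angle 0.795601712218812
side 199 angle 0.797912429753977
wrist 13755 angle 0.7975515976837093
```

View pics/end.png

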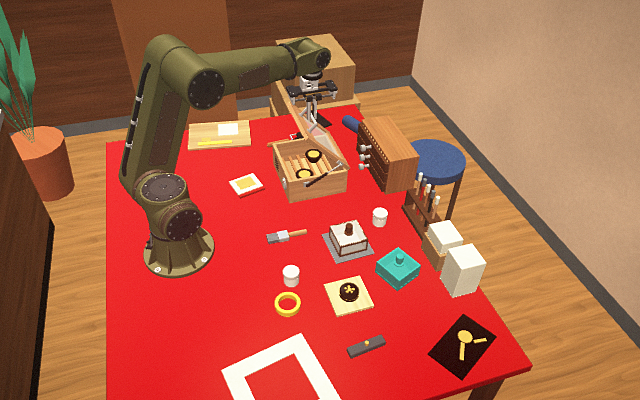

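The lid is at 0.797 rad, 3° under balance and still held. The cover is upright on the pad (348,240), the gilded box is on its board (348,292), and everything else is in place.

```bash
python3 -c "
from station import *
print(hand_in())"
```

```text
the job is handed in; nothing more can be done
None
```

The job is handed in: the clear cover stands upright in the middle of the pad, the gilded box was not touched, and the gripper still holds the lid at about 0.80 rad (about 3° below balance), eased back from about 0.93 rad.

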